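# Close the bench shear and lock it with its ratchet pawl

### The job

The bench shear has been left standing open. Push the red ball of its ratchet pawl over so that the pawl tips free of the toothed wheel and stays free, push the lever all the way down onto its stop, then push the ball back the other way so that the pawl drops fully into the locking notch and holds the blade shut. All of it is done by pushing with the fingers: do not lift the lever higher, and leave the other things on the bench where they lie.

Things in the scene. Friction and masses are not known exactly. Their poses are not given: they have to be found in the camera images.
- bench_shear: green-grey hand lever shear bolted to the bench (fixed). Origin: on the bench under it. Its x points from the handle end to the back (pawl end), y to the side of the toothed wheel and pawl, z up. Base plate x -80..110, y -48..48, 12 mm high; upright casting 14 mm thick about y = 0, 86 mm high in front, 131 at the lever pivot, 180 at the pawl pivot
- shear_lever (a joint): lever angle, rad: 0 = down on its stop, blade shut; grows as the handle rises; 0.55 to 0.9 at the start, limit 1.2. Its stiff pivot stays where left; the grip takes about 2 to 6 N to push down. With the pawl in the wheel it sinks at most one tooth (0.2 rad), then stops dead. Only at 0 to 0.04 does the locking notch face the pawl and let it drop in
- tumbler_pawl (a joint): pawl angle, rad: 0 = tooth fully in the wheel or notch, 0.1 = riding on a tooth tip, 0.75 = tipped free against its stop; grows as the ball goes towards the handle (-x of the shear). Gravity tumbler: past 0.35 (ball straight above its pivot) it falls to 0.75 and stays free; below 0.35 it falls back in and stays. Starts in the wheel (0 to 0.1)
- lever_grip (a point): centre of the black crosswise grip bar at the lever's end, 24 mm thick, 100 mm long along the shear's y. With the lever down it lies 200 mm towards -x from lever_pivot, 10 mm above it and 5 mm towards -y; it moves on a 200 mm circle about the pivot in the shear's x-z plane as the lever swings
- lever_pivot (a point): pivot of the lever, at (30, 0, 110) mm in the shear's frame; the lever turns about the shear's y. The toothed wheel on it has 64 mm radius and lies at y = 9 to 20 mm
- pawl_ball (a point): centre of the red ball, 32 mm across, on the pawl's tail, 55 mm from pawl_pivot; swings in the shear's x-z plane. From the pivot: 19 mm towards +x and 52 mm up at joint 0; 21 mm towards -x and 51 mm up at joint 0.75. About 1 N pushes it over, up to 5 N if the lever has just been pressed hard against the pawl
- pawl_pivot (a point): pivot of the pawl, at (95, 14.5, 170) mm in the shear's frame; the pawl turns about the shear's y
- silver_cuff: bystander, to be left alone: open silver cuff, 44 x 54 x 12 mm, lying flat beside the bench shear; origin under its middle
- chasing_hammer: bystander, to be left alone: small hammer with a wooden handle, 214 x 64 x 26 mm, on the marble board; origin under its middle
- file_1: bystander, to be left alone: needle file with an orange handle, 185 x 13 x 13 mm, lying flat; origin under its middle
- bead_jar: bystander, to be left alone: glass jar of beads with a cork, 46 mm across, 64 mm high; origin under its middle
- ring_clamp: bystander, to be left alone: wooden ring clamp, 140 x 28 x 22 mm, lying flat; origin under its middle

How it is judged:
By the outcome, as a careful person would: the job done as asked, in the order asked, and still so for the second after the job is handed in, with the robot touching nothing.
It also fails if it takes over 51 s, if anything falls off the work surface, if the arm or the gripper's body presses on something with over 40 N, if the wrist force passes 120 N, or if a joint passes its speed limit or range.

### The arm

A 6-joint arm with a two-finger parallel gripper is mounted at the origin on a cart in front of the work surface, level with it; the furniture and walls round the work are solid. World frame = base frame: x ahead of the robot, y to its left, z up, the work surface at z = 0. Lengths are in m, angles in degrees, forces in N, time in s.
With the tool pointing down it reaches from about 0.275 to 0.775 m from the base axis. Payload 14.6 kg.
Tool frame: the origin (TCP) lies midway between the tips of the shut fingers; the grasp point (between the pads) lies 19 mm behind it; z points along the fingers, y is the direction in which the jaws open and shut (so a half turn about z gives the same grasp; the last joint's range is limited). The gripper opens to 85 mm and grips with 20 to 120 N. Pads are 22 mm wide; open, the fingers measure 114 mm over their backs; the gripper's body (76 mm by 85 mm) begins 54 mm behind the grasp point. The pads swing forward as they close: fully open they stand 13 mm farther back than shut.
Start: joints at [65.185, 15.075, -2.767, 72.158, 0, 81.102], TCP at [0.144, 0.505, 0.231] pointing down, gripper open.
Joint ranges: [-151.79, 151.79], [-50.71, 97.33], [-67.44, 78.34], [-121.81, 120.89], [-77.56, 73.72], [-180, 180]. Speed limits (degrees/s): [108.29, 108.29, 147.25, 159.86, 180, 180].

### API

Orientations are given as [roll, pitch, yaw] about the fixed x, y, z axes, in that order (R = Rz(yaw) Ry(pitch) Rx(roll)).
In Python, from cell import bot gives the robot as it stands. The module is installed in compiled form; this text tells all that it offers. Calls block until the motion is done:
- bot.goto(position, orientation): joint-space move of the TCP to a pose.
- bot.move_linear(position, vel=0.15, rotation=None): straight line of the TCP; rotation=None keeps the orientation; vel is the mean speed in m/s.
- bot.move_j(angles): joint-space move.
- bot.gripper_to(opening): finger opening in m; the grip force is fixed at half the most; returns when the fingers have stopped.
- bot.hold(seconds).
- bot.solve_ik(position, orientation): joint angles nearest the present ones, or None.
- bot.read_state(): the state.
- bot.get_image(name): name is "scene" or "top"; returns a dict with "img" (420x560x3 uint8, red, green, blue), "fx", "fy", "cx", "cy" (pixels), "k1" (the pictures are not rectified: a ray, as slopes to the right and down, at radius r is drawn at 1 + k1 r^2 times it, then the intrinsics apply), "origin" and "orientation" of the camera in the world. Camera axes: x right, y up, looking along -z (the intrinsics and any distortion apply to the point x, -y, -z); pixel columns grow to the right and rows downward; lengths in m; the calibration is good to about 2 mm. A picture is of the moment at which its call begins. There is no depth.
A pose or a line that the arm cannot do raises bot.Unreachable and nothing moves.
- bot.sign_off(): hands the job in, once; it reports no verdict.
Trained networks look in a picture, given as the dict that the camera call returned (one of the last four; its "shot" number tells which), for a name from the list of things; names that differ only in an ending like _2 or _b are one class to them, and where a whole thing is asked for, a point or a joint stands for the part that bears it (a point fixed in the world has none). Each returns a list of dicts, best first, with "score" (0 to 1); they miss things now and then, are a little off and sometimes report something else, mostly with a low value. They report only what shows in the picture. A call takes as long as a camera call.
- bot.look_for(picture, thing): "extent" ([left, top, right, bottom] in pixels, round what is visible of it).
- bot.cut_out(picture, thing): "pixels" (420x560 bool, what is visible of it) and "extent" ([left, top, right, bottom] in pixels, round what is visible of it).
The state is a dict: "time_s": time; "joint_positions": joint angles; "joint_vel": joint speeds; "joint_efforts": joint torques, N m; "tool_pos": TCP position; "tcp_rot": TCP orientation; "wrist_force": force on the tool from outside, world axes, zero at the start; "ft_torque": the same for the moment, N m; "finger_gap": finger opening in m.
Only numpy, scipy, OpenCV 4.12 (cv2) and the standard library are available. Lean on these libraries where they do the work, as an engineer would, in place of code of your own. Each camera call takes 0.05 s, during which the arm holds its last target.

## Working session

There is one attempt and no reset: what is moved stays moved. The work goes in short steps, each a Python script; the robot and the scene stay as the last script left them, time stands still between calls to the robot, and variables do not carry over. Pictures are saved under pics/ and viewed, and the job is handed in when it is done.

```bash
mkdir -p pics; ls; python3 - <<'E'
from cell import bot
import cv2, pickle
for n in ["scene","top"]:
    p=bot.get_image(n)
    cv2.imwrite(f"pics/{n}0.png",p["img"][:,:,::-1])
    print({k:v for k,v in p.items() if k!="img"})
    for t in ["bench_shear","lever_grip","pawl_ball","shear_lever","tumbler_pawl"]:
        try: print(n,t,bot.look_for(p,t)[:2])
        except Exception as e: print(t,e)
    pickle.dump(p,open(f"pics/{n}0.pkl","wb"))
print(bot.read_state())
E
```

```text
pics
{'fx': 521.414456479623, 'fy': 521.414456479623, 'cx': 279.61531544529186, 'cy': 211.11851515490224, 'k1': -0.020863161752455055, 'origin': array([-0.1445419 , -0.67139108,  0.82055639]), 'orientation': array([ 57.00000287,   1.10849324, -41.43990473]), 'shot': 1}
scene bench_shear [{'extent': [262.0, 179.4, 369.8, 309.5], 'score': 0.92}]
scene lever_grip [{'extent': [275.8, 197.3, 367.9, 270.3], 'score': 0.61}]
scene pawl_ball [{'extent': [262.4, 180.0, 279.2, 232.3], 'score': 0.79}]
scene shear_lever [{'extent': [274.7, 192.1, 363.0, 263.8], 'score': 0.9}]
scene tumbler_pawl [{'extent': [260.1, 180.7, 278.9, 231.7], 'score': 0.94}]
{'fx': 432.65123455358105, 'fy': 432.65123455358105, 'cx': 275.5529887971696, 'cy': 209.08158250874408, 'k1': -0.015314326280807459, 'origin': array([0.30139731, 0.10756531, 1.20295937]), 'orientation': array([ 11.77996058,  -0.24085185, -91.73328379]), 'shot': 2}
top bench_shear [{'extent': [263.7, 173.8, 370.4, 239.5], 'score': 0.87}]
top lever_grip [{'extent': [281.2, 174.5, 369.9, 227.8], 'score': 0.65}]
top pawl_ball [{'extent': [260.6, 206.1, 
[... 271 characters left out ...]
22.7], 'score': 0.5}]
{'time_s': 0.6, 'joint_positions': array([ 6.51850195e+01,  1.50754824e+01, -2.76871497e+00,  7.21587837e+01,
        9.87651505e-04,  8.11012463e+01]), 'joint_vel': array([ 0.0579686 , -0.07797386, -0.09270908, -0.04788527,  0.00042724,
       -0.1499269 ]), 'joint_efforts': array([-5.29139015e-04, -6.37176633e+01,  3.84684312e+01,  1.03582130e-03,
       -1.33443814e-04,  8.14198245e-06]), 'tool_pos': array([0.14397404, 0.50486268, 0.23126104]), 'tcp_rot': array([-1.79997208e+02, -1.43690068e-03,  1.64083773e+02]), 'wrist_force': array([0.83869864, 1.00235123, 0.41676604]), 'ft_torque': array([ 0.00273971, -0.01957408,  0.02655839]), 'finger_gap': 0.08555545610408191}
```

View pics/scene0.png

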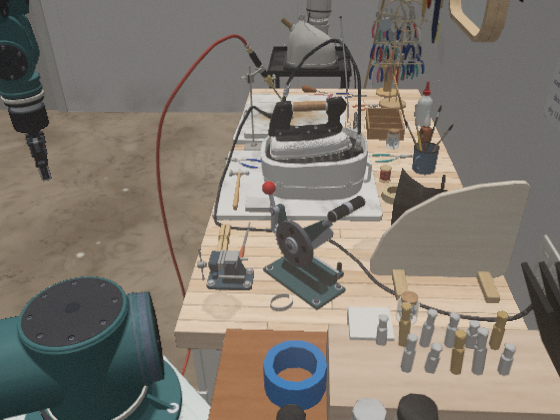

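View pics/top0.png

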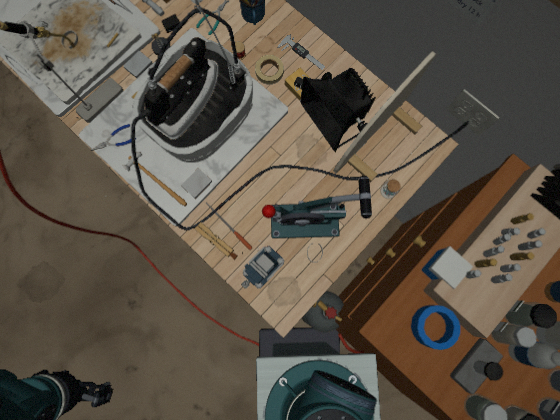

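```bash
python3 - <<'E'
import cv2,pickle
p=pickle.load(open("pics/scene0.pkl","rb"))["img"][:,:,::-1]
cv2.imwrite("pics/sc_crop.png",cv2.resize(p[165:325,240:400],None,fx=4,fy=4)[:600])
p=pickle.load(open("pics/top0.pkl","rb"))["img"][:,:,::-1]
cv2.imwrite("pics/tp_crop.png",cv2.resize(p[150:260,240:400],None,fx=5,fy=5))
E
```

```text
(no output)
```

View pics/sc_crop.png

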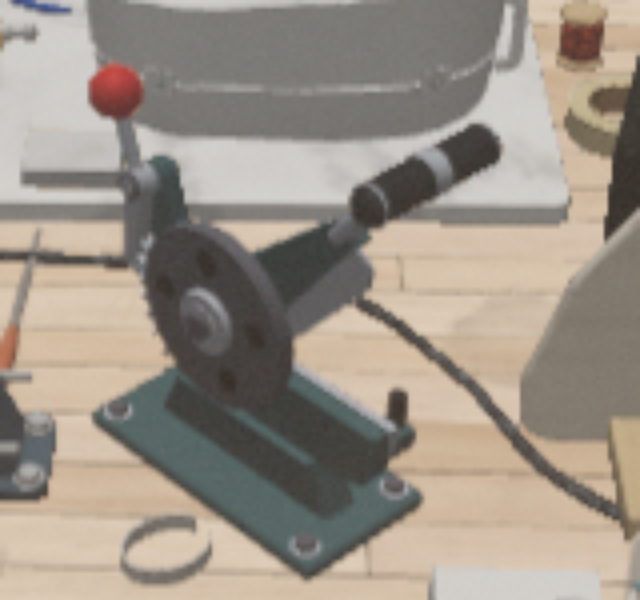

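View pics/tp_crop.png

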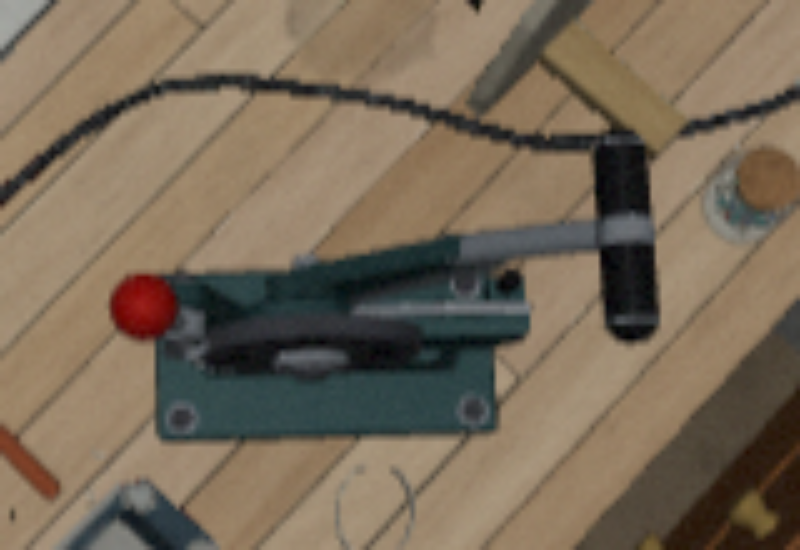

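```bash
cat > h.py <<'E'
import numpy as np, cv2, pickle
from scipy.spatial.transform import Rotation as R
from scipy.optimize import least_squares
def proj(p,P):
    Rc=R.from_euler('xyz',p["orientation"],degrees=True).as_matrix()
    Q=(np.atleast_2d(P)-p["origin"])@Rc
    Q=Q*[1,-1,-1]
    K=np.array([[p["fx"],0,p["cx"]],[0,p["fy"],p["cy"]],[0,0,1.]])
    return cv2.projectPoints(Q,np.zeros(3),np.zeros(3),K,np.array([p["k1"],0,0,0.]))[0][:,0]
def s2w(pose,P):
    x,y,a=pose; c,s=np.cos(a),np.sin(a)
    return np.atleast_2d(P)@np.array([[c,-s,0],[s,c,0],[0,0,1]]).T+[x,y,0]
def ball(t):
    b=np.arctan2(52,19)+t
    return np.array([95+55.4*np.cos(b),14.5,170+55.4*np.sin(b)])/1000
def grip(t):
    b=np.arctan2(10,-200)-t
    r=np.hypot(200,10)
    return np.array([30+r*np.cos(b),-5,110+r*np.sin(b)])/1000
E
cat > fit.py <<'E'
from h import *
pt=pickle.load(open("pics/top0.pkl","rb")); ps=pickle.load(open("pics/scene0.pkl","rb"))
C=np.array([[110,48,12],[-80,48,12],[-80,-48,12]])/1000
def pred(v):
    pose=v[:3]
    W=s2w(pose,np.vstack([C,ball(v[4]),grip(v[3])]))
    return np.vstack([proj(pt,W[[0,1,3,4]]),proj(ps,W)])
obs=np.array([[271.4,237],[339.2,236.4],[268.8,211.2],[365.4,196],[263.5,268.75],[317.25,309.25],[345,289.25],[269,187.75],[347.5,208]])
r=least_squares(lambda v:(pred(v)-obs).ravel(),[0.25,0.1,1.57,0.7,0.05],loss='soft_l1')
print(r.x, np.degrees(r.x[2])); print((pred(r.x)-obs).round(1))
print("ball",s2w(r.x[:3],ball(r.x[4])),"grip",s2w(r.x[:3],grip(r.x[3])))
np.save("pose.npy",r.x)
W=s2w(r.x[:3],np.array([[110,48,12],[-80,48,12],[-80,-48,12],[110,-48,12],[95,14.5,170],[30,20,110]])/1000); print(W.round(4))
for p,n in((pt,"t"),(ps,"s")):
    im=p["img"][:,:,::-1].copy(); im=cv2.resize(im,None,fx=4,fy=4)
    for q in np.vstack([proj(p,W),proj(p,s2w(r.x[:3],np.vstack([ball(r.x[4]),grip(r.x[3])])))]):
        cv2.circle(im,tuple(int(round(float(k)*4+2)) for k in q),4,(0,255,255),-1)
    cv2.imwrite(f"pics/fit_{n}.png",im[640:1240,960:1600])
E
python3 fit.py
```

```text
[ 0.51599539 -0.00160057  1.56391205  0.80582463 -0.02342893] 89.60556027353336
[[ 0.1  0.7]
 [ 0.7 -0.2]
 [-0.3 -0.4]
 [-0.7  0.6]
 [-0.6 -0.5]
 [ 0.3 -0.6]
 [ 2.3 -0.2]
 [ 0.4  0.9]
 [-0.6  0.7]]
ball [[0.50228898 0.11372322 0.22157559]] grip [[ 0.52029797 -0.10292188  0.26120556]]
[[ 0.4688  0.1087  0.012 ]
 [ 0.4674 -0.0813  0.012 ]
 [ 0.5634 -0.0819  0.012 ]
 [ 0.5648  0.1081  0.012 ]
 [ 0.5021  0.0935  0.17  ]
 [ 0.4962  0.0285  0.11  ]]
```

```bash
cat > hose.py <<'E'
from h import *
pt=pickle.load(open("pics/top0.pkl","rb")); ps=pickle.load(open("pics/scene0.pkl","rb"))
def ray(p,uv):
    K=np.array([[p["fx"],0,p["cx"]],[0,p["fy"],p["cy"]],[0,0,1.]])
    n=cv2.undistortPoints(np.array([[uv]],float),K,np.array([p["k1"],0,0,0.]))[0,0]
    Rc=R.from_euler('xyz',p["orientation"],degrees=True).as_matrix()
    return Rc@np.array([n[0],-n[1],-1])
for uv in [(5,165),(50,220),(130,240),(180,290),(240,335)]:
    d=ray(pt,uv); print(uv)
    for z in [-.7,-.5,-.3,-.1,0,.1,.2,.4]:
        P=pt["origin"]+d*(z-pt["origin"][2])/d[2]
        print("  ",z,P.round(2),proj(ps,P)[0].round())
for nm,uv in(("jar",(391,190)),("kettle",(200,95)),("file",(240,235)),("vise",(263,266)),("hammer",(155,178)),("bandsaw",(430,57)),("bags",(335,105))):
    d=ray(pt,uv); 
    for z in (0,.1,.2): print(nm,z,(pt["origin"]+d*(z-pt["origin"][2])/d[2]).round(3))
for P in [(.37,.37,.25),(.3,.43,.25)]: print(P,proj(pt,P),proj(ps,P))
E
python3 hose.py
```

```text
(5, 165)
   -0.7 [ 0.94  1.33 -0.7 ] [187. 226.]
   -0.5 [ 0.87  1.2  -0.5 ] [185. 208.]
   -0.3 [ 0.81  1.07 -0.3 ] [182. 186.]
   -0.1 [ 0.74  0.94 -0.1 ] [179. 159.]
   0 [0.71 0.88 0.  ] [177. 144.]
   0.1 [0.67 0.81 0.1 ] [175. 126.]
   0.2 [0.64 0.75 0.2 ] [173. 106.]
   0.4 [0.57 0.62 0.4 ] [168.  57.]
(50, 220)
   -0.7 [ 0.68  1.1  -0.7 ] [166. 269.]
   -0.5 [ 0.64  0.99 -0.5 ] [164. 247.]
   -0.3 [ 0.6   0.89 -0.3 ] [162. 222.]
   -0.1 [ 0.56  0.79 -0.1 ] [159. 191.]
   0 [0.54 0.73 0.  ] [158. 173.]
   0.1 [0.52 0.68 0.1 ] [156. 153.]
   0.2 [0.5  0.63 0.2 ] [154. 130.]
   0.4 [0.46 0.53 0.4 ] [149.  74.]
(130, 240)
   -0.7 [ 0.58  0.74 -0.7 ] [191. 321.]
   -0.5 [ 0.55  0.67 -0.5 ] [188. 295.]
   -0.3 [ 0.52  0.6  -0.3 ] [185. 265.]
   -0.1 [ 0.49  0.54 -0.1 ] [181. 229.]
   0 [0.48 0.5  0.  ] [178. 207.]
   0.1 [0.46 0.47 0.1 ] [176. 184.]
   0.2 [0.45 0.44 0.2 ] [173. 157.]
   0.4 [0.42 0.37 0.4 ] [166.  93.]
(180, 290)
   -0.7 [ 0.35  0.51 -0.7 ] [173. 385.]
   -0.5 [ 0.35  0.47 -0.5 ] [170. 354.]
   -0.3 [ 0.34  0.43 -0.3 ] [167. 318.]
   -0.1 [ 0.34  0.38 -0.1 ] [163.
[... 558 characters left out ...]
e 0 [0.909 0.311 0.   ]
kettle 0.1 [0.859 0.295 0.1  ]
kettle 0.2 [0.808 0.278 0.2  ]
file 0 [0.481 0.197 0.   ]
file 0.1 [0.466 0.189 0.1  ]
file 0.2 [0.451 0.182 0.2  ]
vise 0 [0.392 0.134 0.   ]
vise 0.1 [0.385 0.132 0.1  ]
vise 0.2 [0.377 0.13  0.2  ]
hammer 0 [0.654 0.44  0.   ]
hammer 0.1 [0.624 0.412 0.1  ]
hammer 0.2 [0.595 0.384 0.2  ]
bandsaw 0 [ 1.017 -0.396  0.   ]
bandsaw 0.1 [ 0.957 -0.354  0.1  ]
bandsaw 0.2 [ 0.898 -0.312  0.2  ]
bags 0 [ 0.865 -0.093  0.   ]
bags 0.1 [ 0.818 -0.076  0.1  ]
bags 0.2 [ 0.771 -0.059  0.2  ]
(0.37, 0.37, 0.25) [[152.75681773 270.83126994]] [[158.21761874 158.26077393]]
(0.3, 0.43, 0.25) [[124.05936626 304.36012787]] [[120.06319959 159.22288199]]
```

View pics/fit_s.png

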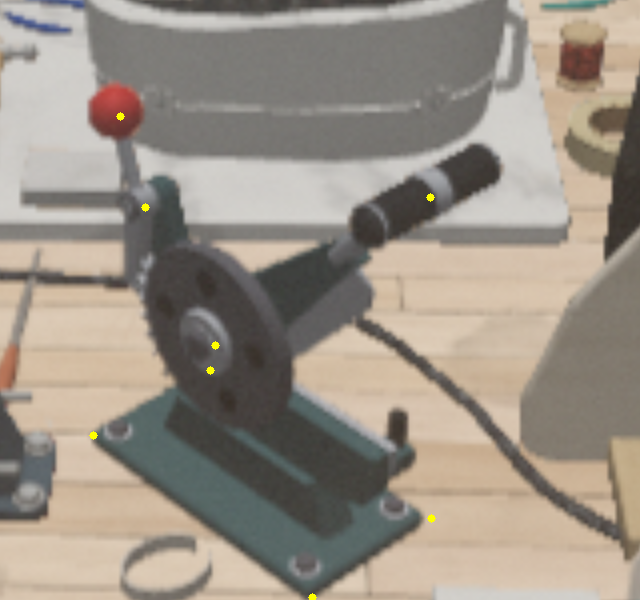

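View pics/fit_t.png

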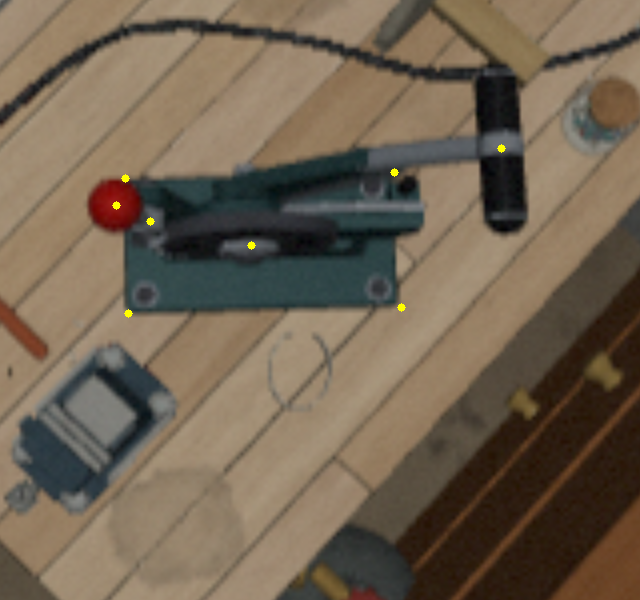

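```bash
cat > s1.py <<'E'
from cell import bot
import cv2,numpy as np
print(bot.solve_ik([0.502,0.185,0.29],[180,0,180]),bot.solve_ik([0.502,0.11,0.213],[180,0,180]),bot.solve_ik([0.52,-0.17,0.13],[180,0,180]))
bot.gripper_to(0.0)
bot.goto([0.502,0.185,0.29],[180,0,180])
bot.move_linear([0.502,0.180,0.213],vel=0.15)
s=bot.read_state(); print(s["time_s"],s["tool_pos"],s["wrist_force"],s["finger_gap"])
for n in ["scene","top"]:
    p=bot.get_image(n); cv2.imwrite(f"pics/{n}1.png",cv2.resize(p["img"][150:310,220:400,::-1],None,fx=3,fy=3))
E
python3 s1.py; python3 -c "
import cv2,numpy as np
cv2.imwrite('pics/c1.png',cv2.resize(np.hstack([cv2.imread('pics/scene1.png'),cv2.imread('pics/top1.png')]),None,fx=.74,fy=.74))"
```

```text
[11.50036484 15.52872364  6.94102886 81.41230522  0.         11.50036484] [ 3.26843887 14.35188772 -6.6475194  69.00059288  0.          3.26843887] [-26.6393402   20.09004183 -11.57424174  58.33571643   0.
 -26.6393402 ]
3.7917 [0.50213758 0.18038601 0.21372448] [-0.12609155  1.0664318   0.62425734] -0.0003197436153689019
```

View pics/c1.png

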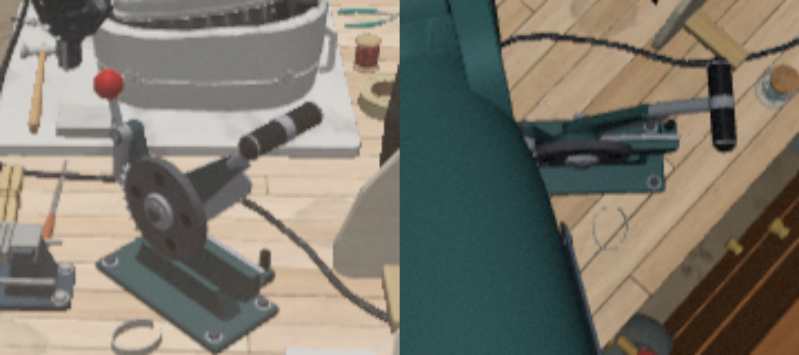

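```bash
cat > s2.py <<'E'
from cell import bot
from h import *
ps=pickle.load(open("pics/scene0.pkl","rb"))
print(proj(ps,[0.502,0.180,0.2137]))
bot.move_linear([0.502,0.152,0.213],vel=0.1)
for y in np.arange(0.146,0.109,-0.006):
    bot.move_linear([0.502,y,0.213],vel=0.04)
    s=bot.read_state(); print(round(s["time_s"],2),s["tool_pos"].round(4),s["wrist_force"].round(2))
    if abs(s["wrist_force"]).max()>15: print("STOP"); break
p=bot.get_image("scene"); cv2.imwrite("pics/scene2.png",cv2.resize(p["img"][150:310,220:400,::-1],None,fx=3.5,fy=3.5))
E
python3 s2.py
```

```text
[[251.09202365 181.11217532]]
4.62 [0.502 0.146 0.213] [-0.16 -0.63  0.44]
4.92 [0.502  0.1398 0.213 ] [ 0.35  0.21 -0.87]
5.22 [0.502  0.1337 0.213 ] [ 0.67 -0.   -0.89]
5.53 [0.502  0.1277 0.213 ] [-0.08  0.54 -0.07]
5.83 [0.502  0.1218 0.213 ] [0.24 0.95 0.57]
6.12 [0.502  0.1158 0.213 ] [ 0.15 -0.13 -0.54]
6.42 [0.502  0.1097 0.213 ] [ 0.37 -0.25 -0.61]
```

View pics/scene2.png

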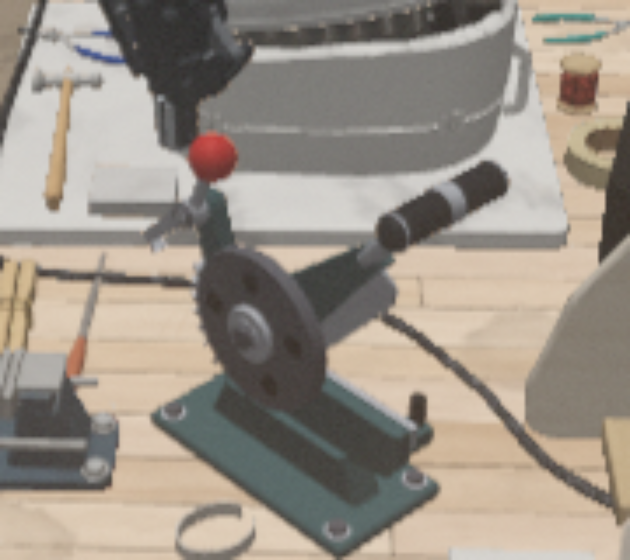

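```bash
cat > s3.py <<'E'
from cell import bot
from h import *
v=np.load("pose.npy"); pose=v[:3]
for t in (0,.35,.6,.7,.75): print(t,proj(pickle.load(open("pics/scene0.pkl","rb")),s2w(pose,ball(t))))
bot.move_linear([0.502,0.155,0.215],vel=0.15)
bot.move_linear([0.502,0.155,0.33],vel=0.2)
p=bot.get_image("scene"); pickle.dump(p,open("pics/scene3.pkl","wb"));print([ (d["extent"],d["score"]) for d in bot.look_for(p,"pawl_ball")])
m=(p["img"][...,0].astype(int)>130)&(p["img"][...,1]<60); m[:,:250]=0;m[:,300:]=0;m[:170]=0;m[215:]=0
print("red centroid",np.argwhere(m).mean(0)[::-1],m.sum())
G=s2w(pose,grip(v[3]))[0]
bot.goto([G[0],G[1],0.33],[180,0,180])
bot.move_linear([G[0],G[1],G[2]+0.012+0.006],vel=0.12)
s=bot.read_state(); print(round(s["time_s"],2),s["tool_pos"].round(4),s["wrist_force"].round(2))
p=bot.get_image("scene"); cv2.imwrite("pics/scene3.png",cv2.resize(p["img"][150:310,220:400,::-1],None,fx=3.5,fy=3.5))
E
python3 s3.py
```

```text
0 [[269.73035147 188.63982139]]
0.35 [[275.16786915 190.50994382]]
0.6 [[279.21038913 193.49258673]]
0.7 [[280.79348709 195.03049261]]
0.75 [[281.56891082 195.86608724]]
[([262.7, 186.4, 288.9, 222.1], 0.82)]
red centroid [nan nan] 0
9.33 [ 0.5205 -0.1023  0.2798] [-0.13  0.58  0.25]s3.py:9: RuntimeWarning: Mean of empty slice.
  print("red centroid",np.argwhere(m).mean(0)[::-1],m.sum())
  ret = um.true_divide(
```

View pics/scene3.png

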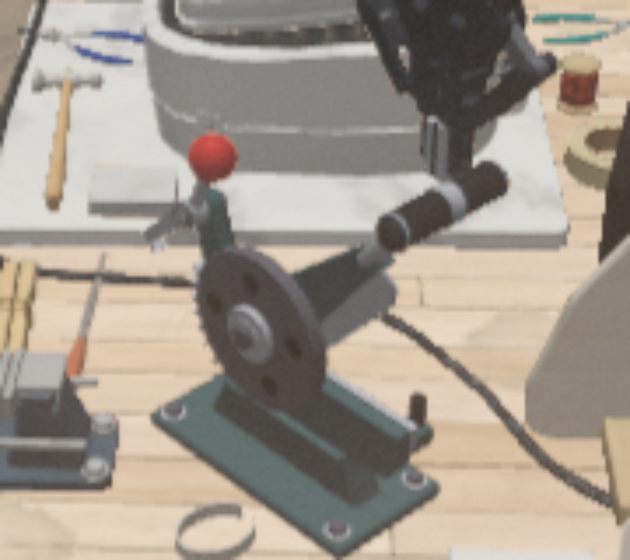

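```bash
cat > s4.py <<'E'
from cell import bot
from h import *
v=np.load("pose.npy"); pose=v[:3]
def go(t,dz=0,vel=0.06):
    G=s2w(pose,grip(t))[0]
    bot.move_linear([G[0],G[1],G[2]+0.012+dz],vel=vel)
    s=bot.read_state(); print(round(t,2),round(s["time_s"],2),s["tool_pos"].round(4),s["wrist_force"].round(1))
    return s["wrist_force"]
for t in [0.75,0.65,0.55,0.45,0.35,0.25,0.15,0.08,0.04,0.02,0.0]:
    f=go(t)
    if np.linalg.norm(f)>30: print("STOP");break
else:
    for dz in (-.001,-.002,-.003,-.004,-.005,-.006,-.007,-.008):
        f=go(0,dz,0.03)
        if np.linalg.norm(f)>18: break
p=bot.get_image("scene"); cv2.imwrite("pics/scene4.png",cv2.resize(p["img"][150:310,220:400,::-1],None,fx=3.5,fy=3.5))
E
python3 s4.py
```

```text
0.75 9.8 [ 0.5208 -0.1125  0.266 ] [ 0.3 -4.2  6.4]
0.65 10.28 [ 0.5202 -0.1255  0.2509] [ 0.9 -1.7  1.5]
0.55 10.77 [ 0.5199 -0.1367  0.2348] [-0.3  0.4  0.6]
0.45 11.25 [ 0.5198 -0.1471  0.2177] [0.6 0.4 0.2]
0.35 11.73 [ 0.5197 -0.1559  0.1995] [0.5 0.4 0.7]
0.25 12.22 [ 0.5196 -0.1628  0.1808] [0.1 0.6 0.2]
0.15 12.7 [ 0.5196 -0.1677  0.1614] [ 0.3 -0.2  1.2]
0.08 13.08 [ 0.5196 -0.1701  0.1475] [ 1.4 -0.3  0.6]
0.04 13.37 [ 0.5196 -0.1709  0.1396] [-0.2 -1.4 -0.6]
0.02 13.62 [ 0.5197 -0.1713  0.1358] [0.3 0.2 0.3]
0.0 13.87 [ 0.52   -0.1718  0.132 ] [ 0.3 -0.7  0.8]
0 14.12 [ 0.5201 -0.1718  0.1317] [-3.   0.5 11.8]
0 14.37 [ 0.5202 -0.1718  0.1314] [-5.4  2.9 22.9]
```

View pics/scene4.png

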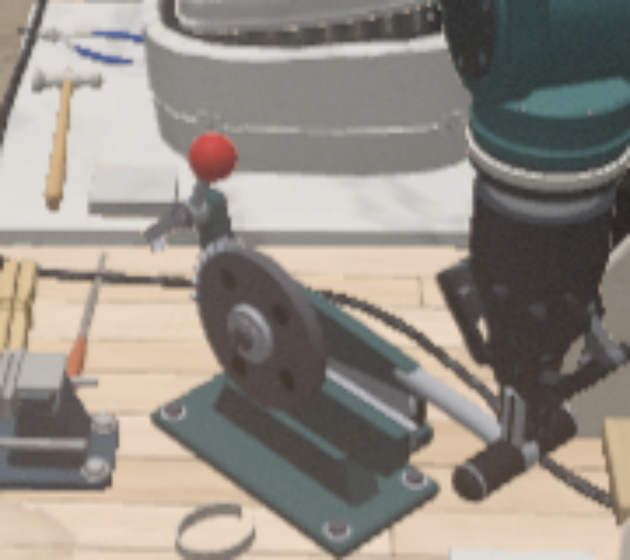

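```bash
cat > s5.py <<'E'
from cell import bot
from h import *
bot.move_linear([0.5197,-0.1718,0.16],vel=0.1)
bot.move_linear([0.5197,-0.1718,0.30],vel=0.25)
bot.goto([0.502,0.012,0.29],[180,0,180])
bot.move_linear([0.502,0.015,0.213],vel=0.15)
s=bot.read_state(); print(round(s["time_s"],2),s["tool_pos"].round(4),s["wrist_force"].round(2))
for y in np.arange(0.030,0.0745,0.006):
    bot.move_linear([0.502,y,0.213],vel=0.04)
    s=bot.read_state(); print(round(s["time_s"],2),s["tool_pos"].round(4),s["wrist_force"].round(2))
    if np.abs(s["wrist_force"]).max()>15: print("STOP"); break
p=bot.get_image("scene"); cv2.imwrite("pics/scene5.png",cv2.resize(p["img"][150:310,220:400,::-1],None,fx=3.5,fy=3.5))
E
python3 s5.py
```

```text
17.01 [0.5024 0.0143 0.2135] [-0.44 -0.19 -0.36]
17.53 [0.502  0.0302 0.2131] [-0.53  0.26  0.65]
17.83 [0.502  0.0362 0.213 ] [1.19 0.56 0.4 ]
18.13 [0.502  0.0422 0.213 ] [ 0.7  -0.06 -0.43]
18.43 [0.5021 0.0482 0.213 ] [ 0.53 -1.29 -0.58]
18.73 [0.5019 0.0543 0.2129] [ 0.61 -0.09 -1.19]
19.03 [0.5019 0.0603 0.2129] [0.26 0.36 0.6 ]
19.33 [0.502  0.0663 0.213 ] [ 0.54  0.51 -1.48]
19.63 [0.502  0.0723 0.213 ] [ 0.05 -0.69  0.05]
```

View pics/scene5.png

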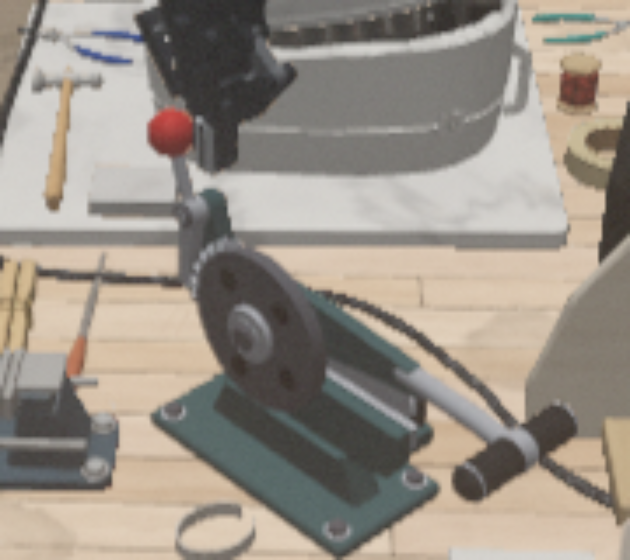

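```bash
cat > s6.py <<'E'
from cell import bot
from h import *
def red(p):
    im=p["img"].astype(int); m=((im[...,0]>90)&(im[...,1]<0.45*im[...,0])&(im[...,2]<0.45*im[...,0])).astype(np.uint8)
    m[:,:255]=0;m[:,300:]=0;m[:175]=0;m[:][210:]=0
    c=np.argwhere(m); return c.mean(0)[::-1].round(2),len(c),c.min(0),c.max(0)
print("start",red(pickle.load(open("pics/scene0.pkl","rb"))))
for y in np.arange(0.074,0.0905,0.0015):
    bot.move_linear([0.502,y,0.213],vel=0.03)
    s=bot.read_state(); print(round(s["time_s"],2),s["tool_pos"].round(4),s["wrist_force"].round(2))
    if s["wrist_force"][1]<-3.5: break
print("pressed",red(bot.get_image("scene")))
bot.move_linear([0.502,0.045,0.213],vel=0.1)
bot.move_linear([0.502,0.03,0.33],vel=0.25)
p=bot.get_image("scene"); print("released",red(p))
bot.goto([0.35,0.35,0.33],[180,0,180])
p=bot.get_image("scene");print("away",red(p)); cv2.imwrite("pics/scene6.png",cv2.resize(p["img"][150:310,220:400,::-1],None,fx=3.5,fy=3.5))
pickle.dump(p,open("pics/scene6.pkl","wb"))
p=bot.get_image("top"); cv2.imwrite("pics/top6.png",p["img"][:,:,::-1]); pickle.dump(p,open("pics/top6.pkl","wb"))
s=bot.read_state(); print(round(s["time_s"],2))
E
python3 s6.py
```

```text
start (array([268.28, 185.24]), 67, array([182, 263]), array([189, 274]))
19.93 [0.502 0.074 0.213] [ 0.23 -0.68  0.62]
20.18 [0.502  0.0756 0.213 ] [ 0.34 -0.14 -0.44]
20.43 [0.502  0.0771 0.213 ] [ 0.41 -0.45 -0.13]
20.68 [0.502  0.0786 0.213 ] [ 0.46 -0.95  0.07]
20.93 [0.502  0.0801 0.213 ] [-0.16  0.16  0.56]
21.18 [0.502  0.0816 0.213 ] [ 0.04  0.23 -0.14]
21.43 [0.502  0.0831 0.213 ] [ 0.87 -0.76  0.28]
21.68 [0.502  0.0846 0.213 ] [ 1.16 -0.43  0.3 ]
21.93 [0.502  0.0856 0.213 ] [-0.56 -5.05  0.97]
pressed (array([266.9 , 185.44]), 52, array([182, 263]), array([189, 270]))
released (array([268.14, 185.17]), 65, array([182, 263]), array([188, 274]))
away (array([268.43, 185.14]), 65, array([182, 263]), array([189, 274]))
24.65
```

View pics/scene6.png

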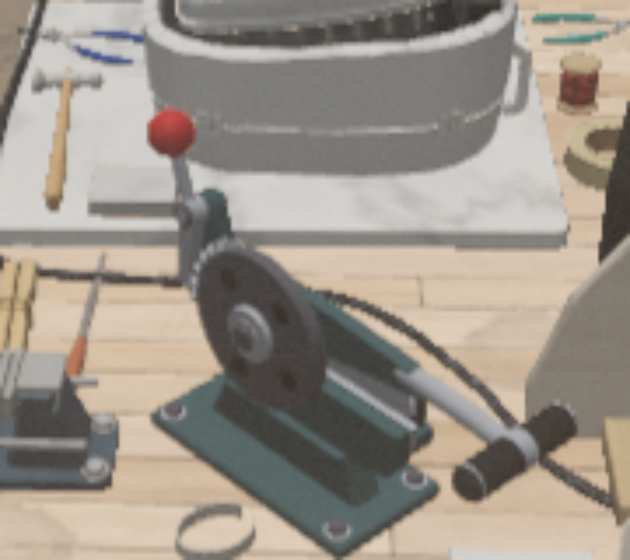

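View pics/top6.png

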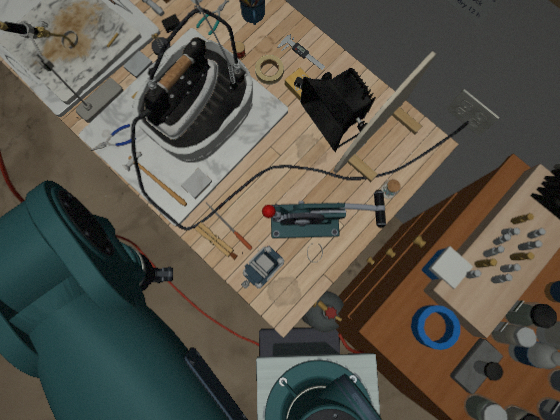

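```bash
cat > c.py <<'E'
from h import *
v=np.load("pose.npy"); p=pickle.load(open("pics/scene6.pkl","rb")); p3=pickle.load(open("pics/scene3.pkl","rb")); p0=pickle.load(open("pics/scene0.pkl","rb"))
def red(p):
    im=p["img"].astype(float); w=np.clip(im[...,0]-np.maximum(im[...,1],im[...,2])-25,0,None)
    w[:,:255]=0;w[:,300:]=0;w[:172]=0;w[212:]=0
    yy,xx=np.mgrid[:420,:560]; return np.array([(w*xx).sum(),(w*yy).sum()])/w.sum()
a,b,c=red(p0),red(p3),red(p); print("start",a,"free",b,"now",c,"free-now",b-c)
q=lambda t:proj(p,s2w(v[:3],ball(t)))[0]
for t in(0,.03,.05,.1): print(t,q(.75)-q(t))
for t in (0,.04,.1): print("grip",t,proj(p,s2w(v[:3],grip(t))))
E
python3 c.py
```

```text
start [268.35437745 185.8324565 ] free [280.10784678 192.94173794] now [268.34780871 185.84854136] free-now [11.76003807  7.09319658]
0 [11.83855935  7.22626585]
0.03 [11.39769682  7.17611306]
0.05 [11.10038944  7.13112626]
0.1 [10.34609174  6.97822551]
grip 0 [[368.24291141 280.32586755]]
grip 0.04 [[368.32306457 277.18234533]]
grip 0.1 [[368.21605646 272.30367657]]
```

```bash
python3 - <<'E'
from h import *
v=np.load("pose.npy"); p=pickle.load(open("pics/scene6.pkl","rb"))
im=cv2.resize(p["img"][240:310,320:400,::-1],None,fx=8,fy=8,interpolation=cv2.INTER_CUBIC)
for t,c in((0,(0,255,255)),(0.04,(255,0,255))):
    g=grip(t)
    for q in proj(p,s2w(v[:3],[g,g+[0,.05,0],g-[0,.05,0]])): cv2.circle(im,(int((q[0]-320+.5)*8),int((q[1]-240+.5)*8)),4,c,-1)
cv2.imwrite("pics/gz.png",im)
E
```

```text
(no output)
```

View pics/gz.png

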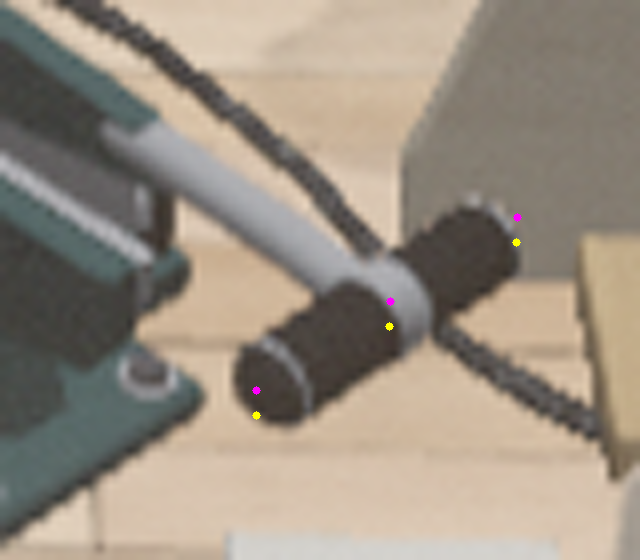

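```bash
python3 - <<'E'
import cv2,numpy as np
g=lambda f:cv2.cvtColor(cv2.imread(f),cv2.COLOR_BGR2GRAY).astype(np.float32)
a,b=g("pics/scene4.png"),g("pics/scene6.png")
for n,(x0,x1,y0,y1) in dict(bar=(440,496,445,515),lever=(390,480,360,420),base=(300,440,440,540)).items():
    r=cv2.matchTemplate(b[y0-20:y1+20,x0-20:x1+20],a[y0:y1,x0:x1],cv2.TM_CCOEFF_NORMED)
    _,m,_,l=cv2.minMaxLoc(r); print(n,m,np.array(l)-20,"(1/3.5 px)")
E
```

```text
bar 0.9987233281135559 [0 0] (1/3.5 px)
lever 0.9869924187660217 [0 0] (1/3.5 px)
base 0.9991640448570251 [0 0] (1/3.5 px)
```

```bash
python3 -c "
from cell import bot
print(bot.sign_off()); s=bot.read_state(); print(s['time_s'],s['wrist_force'])"
```

```text
the job is handed in; nothing more can be done
None
the job is handed in; nothing more can be done
```

The shear is closed and locked, and I handed the job in at about 25 s. With shut fingers I pushed the ball towards the handle until the pawl tipped free. I then pushed the grip down its arc onto the stop and pushed the ball back so the pawl dropped in.

**Pawl free:** the ball stayed at about 0.75 rad with the fingers withdrawn, and nothing moved it before the lever was down.

**Lever down:** it stopped dead with the fingertips at 132 mm, the height expected at angle 0, and the force rose to 23 N. The picture after release matched the one taken while pressing, so it did not spring back.

**Pawl locked:** the ball met a firm end at about 5 N. Its shift in the picture from the free position was 11.76 px against 11.84 px predicted, which puts the pawl at about 0.005 rad.

**One disagreement:** the grip's projected position in the last scene picture suggested a lever angle of about 0.02–0.03 rad instead of 0. That is within the calibration error and within the 0–0.04 window for locking. I trusted the contact height over it.

The fingers touched only the ball and the grip. In the last pictures I saw none of the other things out of place, though I did not measure their positions. The arm ended clear of everything. The highest wrist force I read was about 24 N, well under the 120 N limit.

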